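# Break down a mixed delivery stack in the stockroom

### The job

Take the delivery stack apart from the top down and put each thing on the board of its own colour: first the blue tin and the yellow-lidded jar (either one first), then the red-ended carton, then the green-ended wooden case. Each must end upright and wholly on its board, the carton and the case lengthwise in line with their boards. Set everything down gently, without dropping or tipping it, and leave the two loose bottles alone.

Things in the scene. Friction and masses are not known exactly. Their poses are not given: they have to be found in the camera images.
- tin: Round closed tin, blue with a white paper band, flat blue lid with a bright ring; 54 mm diameter, 58 mm high, about 0.15 kg. Origin: centre of its underside; z up. Starts on top of the carton, on one half of its length (either half), beside the jar; some 25 mm of air between the two along the carton's length, so grip it across the carton's width, where both sides are free.
- jar: Amber glass jar with a white label and a plain yellow lid, closed; 50 mm diameter all the way up, 60 mm high, about 0.2 kg. Origin: centre of its underside; z up. Starts on the carton's other half, beside the tin; grip it across the carton's width.
- carton: Brown cardboard carton with red ends, 140 x 62 mm, 45 mm high, about 0.35 kg, rigid. Origin: centre of its underside; x along its length, z up. Either way round is the same. Starts on top of the case, roughly in line with it, under the tin and the jar.
- case: Light wooden case with green-painted ends, closed, 180 x 66 mm, 55 mm high, about 0.6 kg. Origin: centre of its underside; x along its length, z up. Either way round is the same. It is the bottom of the stack and stands on a small fixed slatted wooden pallet board (206 x 100 mm, 18 mm high) that stays where it is.
- mat_blue: Blue round board fixed to the bench, 80 mm diameter, 6 mm thick: the tin's place. Origin: centre of its underside, z up.
- mat_yellow: Yellow round board fixed to the bench, 80 mm diameter, 6 mm thick: the jar's place. Origin: centre of its underside, z up.
- mat_red: Red rectangular board fixed to the bench, 164 x 86 mm, 6 mm thick: the carton's place. Origin: centre of its underside; x along its length, z up.
- mat_green: Green rectangular board fixed to the bench, 204 x 90 mm, 6 mm thick: the case's place. Origin: centre of its underside; x along its length, z up.
- amber_bottle: Small amber bottle with a black cap, loose, 44 mm diameter, 120 mm high, standing on the far side of the bench, ahead of the robot. Bystander. Origin: centre of its underside.
- green_bottle: Small green bottle with a white cap, loose, 44 mm diameter, 120 mm high, standing on the far side of the bench, towards the robot's right. Bystander. Origin: centre of its underside.
Things that resemble listed ones, but are neither listed nor needed, are in the scene too. Leave any purple look-alike of the case alone.

How it is judged:
By the outcome, as a careful person would: the job done as asked, in the order asked, and still so for the second after the job is handed in, with the robot touching nothing.
It also fails if it takes over 125 s, if anything falls off the work surface, if the arm or the gripper's body presses on something with over 40 N, if the wrist force passes 120 N, or if a joint passes its speed limit or range.

### The arm

A 7-joint arm with a two-finger parallel gripper is mounted at the origin on the work surface. World frame = base frame: x ahead of the robot, y to its left, z up, the work surface at z = 0. Lengths are in m, angles in rad, forces in N, time in s.
With the tool pointing down it reaches from about 0.35 to 0.9 m from the base axis. Payload 8.1 kg.
Tool frame: the origin (TCP) lies between the finger pads; the fingertips stand 8 mm ahead of it and the grasp point (between the pads) lies 11 mm behind it (arm.tcp_to_tips is the distance from the TCP to the fingertips, in m); z points along the fingers, x is the direction in which the jaws open and shut, and the axes are right-handed (so a half turn about z gives the same grasp; the last joint's range is limited). The gripper opens to 92 mm and grips with 3 to 60 N. Pads are 19 mm wide; open, the fingers measure 130 mm over their backs; the gripper's body (75 mm by 190 mm) begins 47 mm behind the grasp point.
Start: joints at [-1.408, 0.434, 0.025, 1.573, -0.012, 1.134, -0.075], TCP at [0.164, 0.603, 0.209] pointing down, gripper open.
Joint ranges: [-2.62, 2.62], [-0.44, 2.09], [-1.27, 1.32], [0.08, 2.57], [-1.32, 4.46], [0.12, 2], [-2.74, 2.74]. Speed limits (rad/s): [2.22, 2.22, 3.01, 3.01, 3.14, 3.14, 3.14].

### API

Orientations are given as a rotation vector (axis times angle).
In Python, from cell import arm, eyes gives the robot as it stands.
- The arm moves only by the tool play_rows, never from a script. Its argument "rows" is a list of rows, each a list of 3 entries, a list of its own where there are three numbers: the shift along the tool's x, y, z each as a share of 50 cm, from -1 to 1, then the turn, a rotation vector about the tool's x, y, z each as a share of 60 degrees, from -1 to 1, then the opening, from -1 (shut) to 1 (fully open), so that 0 is half open. In form: [[[dx, dy, dz], [ax, ay, az], grip], ...]. A call has 1 to 10 rows; each row is the pose to reach, as a shift and turn from the pose commanded when the call began, along the tool's axes at that moment; what a row does not reach only later rows make up. A row lasts 1/10 s, in which the tool goes at most 50 mm and 8.59 degrees, less where a joint would pass 70% of its speed; a pose out of reach is approached as far as the arm can. A call with a number of a shift or a turn outside -1 to 1 is refused whole. A call with a gripper value outside its range is refused whole. The fingers move at their own pace and stop on an object; "newtons" is the grip in N (left out, the last holds). Time passes only in rows, so rows that repeat a pose let the fingers close. It gives the time, the measured TCP pose, the force and the opening at its end, in the units of the state.
- arm.observe(): the state, without advancing time (a new reading comes with each control period).
- eyes.get_image(name): name is "scene" or "top" or "wrist"; returns (picture, depth): 420x560x3 uint8, red, green, blue; 420x560 float32, m along the optical axis (not along the pixel's ray), 0 where there is no reading.
- eyes.get_calibration(name): a dict with "intrinsics" (3x3 intrinsics, pixels), "k1" (the pictures are not rectified: a ray, as slopes to the right and down, at radius r is drawn at 1 + k1 r^2 times it, then the intrinsics apply), "R" (3x3) and "t" (3): a world point X has camera coordinates R X + t. Camera axes: x right, y down, z forward; pixel columns grow to the right and rows downward; lengths in m; the calibration is good to about 2 mm. A picture is of the moment at which its call begins: read the wrist's pose just before it. get_calibration takes no time and is no camera call; for the wrist camera it gives the pose at the moment of the call.
- arm.sign_off(): hands the job in, once; it reports no verdict.
The state is a dict: "clock": time; "joints": joint angles; "dq": joint speeds; "joint_efforts": joint torques, N m; "position": TCP position; "ee_rot": TCP orientation; "force": force on the tool from outside, world axes, zero at the start; "ft_torque": the same for the moment, N m; "width": opening from 0.0 (shut) to 1.0 (fully open).
Only numpy, scipy, OpenCV 4.12 (cv2) and the standard library are available. Lean on these libraries where they do the work, as an engineer would, in place of code of your own. Each camera call takes 0.05 s, during which the arm holds its last target.

## Working session

There is one attempt and no reset: what is moved stays moved. The work goes in short steps, Python scripts to look and compute and a tool call to move; the robot and the scene stay as the last step left them, time stands still between calls to the robot, and variables do not carry over. Pictures are saved under pics/ and viewed, and the job is handed in when it is done.

Besides the shell and the picture viewer there is one more tool, called after "Call:" as a command line: name --argument value ..., lists and objects as JSON in quotes. play_rows: Moves the arm, as the interface text tells. Its arguments: {"type":"object","properties":{"rows":{"type":"array","items":{"type":"array"}},"newtons":{"type":"number"}},"required":["rows"]}

```bash
ls; mkdir -p pics
python3 - <<'E'
from cell import arm, eyes
import cv2, numpy as np
s=arm.observe(); print({k:np.round(v,3) for k,v in s.items()}, arm.tcp_to_tips)
for n in ["scene","top","wrist"]:
    im,d=eyes.get_image(n); cv2.imwrite(f"pics/{n}0.png",im[:,:,::-1]); np.save(f"pics/{n}0.npy",d)
    c=eyes.get_calibration(n); print(n,{k:np.round(v,3).tolist() for k,v in c.items()})
E
```

```text
pics
{'clock': np.float64(0.0), 'joints': array([-1.408,  0.435,  0.025,  1.574, -0.012,  1.134, -0.075]), 'dq': array([-0.001, -0.001, -0.001, -0.002,  0.001, -0.   , -0.001]), 'joint_efforts': array([-1.0000e-03, -6.6786e+01,  9.8500e-01, -3.1445e+01, -6.1000e-02,
        4.3000e-02,  0.0000e+00]), 'position': array([0.164, 0.602, 0.209]), 'ee_rot': array([ 2.495e+00,  1.907e+00, -2.000e-03]), 'force': array([ 1.234,  0.513, -0.47 ]), 'ft_torque': array([ 0.017, -0.001,  0.019]), 'width': np.float64(1.001)} 0.008
scene {'intrinsics': [[386.794, 0.0, 277.363], [0.0, 386.794, 212.407], [0.0, 0.0, 1.0]], 'k1': -0.002, 'R': [[0.803, 0.596, -0.002], [0.511, -0.69, -0.512], [-0.307, 0.41, -0.859]], 't': [-0.387, -0.312, 1.329]}
top {'intrinsics': [[538.568, 0.0, 283.135], [0.0, 538.568, 211.222], [0.0, 0.0, 1.0]], 'k1': -0.172, 'R': [[0.004, -1.0, -0.011], [-0.985, -0.002, -0.171], [0.171, 0.011, -0.985]], 't': [-0.11, 0.571, 1.829]}
wrist {'intrinsics': [[372.256, 0.0, 271.172], [0.0, 372.256, 209.538], [0.0, 0.0, 1.0]], 'k1': -0.1, 'R': [[0.262, 0.965, -0.002], [0.928, -0.251, 0.273], [0.263, -0.074, -0.962]], 't': [-0.624, -0.036, 0.391]}
```

View pics/scene0.png

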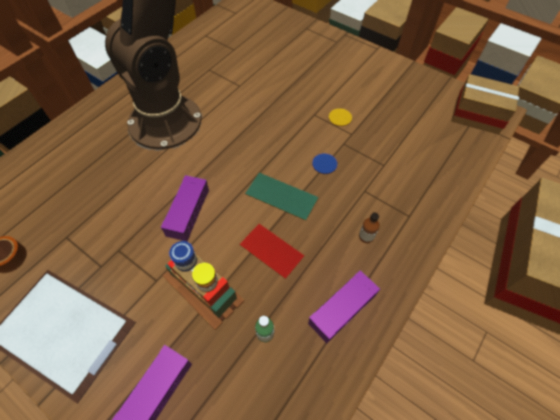

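View pics/top0.png

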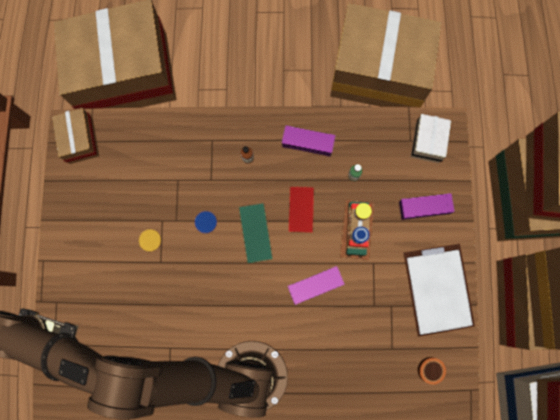

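View pics/wrist0.png

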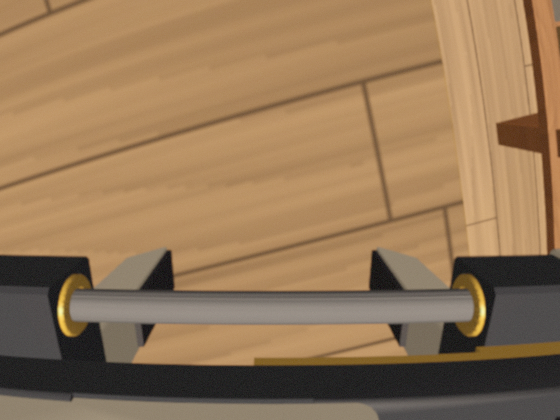

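The scene shows the stack at about (205,280), with boards red (272,250), green (282,195), blue (325,163) and yellow (340,117). In the top view the tin is at (361,235), the jar at (363,211), and boards red (302,209), green (256,233), blue (206,222) and yellow (150,240). The wrist view shows only the bench. I'll measure next.

```bash
cat > h.py <<'E'
import numpy as np, cv2
from scipy.spatial.transform import Rotation as Ro
def rays(c,px):
    K=c["intrinsics"]; px=np.atleast_2d(px).astype(float)
    q=np.c_[(px[:,0]-K[0,2])/K[0,0],(px[:,1]-K[1,2])/K[1,1]]
    s=q.copy()
    for _ in range(15): s=q/(1+c["k1"]*(s**2).sum(1,keepdims=True))
    return np.c_[s,np.ones(len(s))]
def plane(c,px,z):
    R=np.array(c["R"]);t=np.array(c["t"]); d=rays(c,px)@R; o=-R.T@t
    return o+d*((z-o[2])/d[:,2])[:,None]
def pts(c,depth):
    v,u=np.mgrid[:depth.shape[0],:depth.shape[1]]
    X=rays(c,np.c_[u.ravel(),v.ravel()])*depth.reshape(-1,1)
    return ((X-c["t"])@np.array(c["R"])).reshape(*depth.shape,3)
def hsv(im): return cv2.cvtColor(im,cv2.COLOR_RGB2HSV)
def blobs(m,amin=30):
    cs,_=cv2.findContours(m.astype(np.uint8),cv2.RETR_EXTERNAL,cv2.CHAIN_APPROX_NONE)
    return sorted([c[:,0,:] for c in cs if cv2.contourArea(c)>amin],key=lambda c:-len(c))
H={"red":(0,6,170,60),"yellow":(22,32,170,120),"blue":(105,125,120,50),"green":(65,95,60,30)}
def mask(im,k):
    h=hsv(im);l,u,s,v=H[k]; m=(h[...,0]>=l)&(h[...,0]<=u)&(h[...,1]>=s)&(h[...,2]>=v)
    if k=="red": m|=(h[...,0]>=174)&(h[...,1]>=s)&(h[...,2]>=v)
    return m
E
python3 - <<'E'
from h import *
from cell import eyes
for n in ["top","scene"]:
    im=cv2.imread(f"pics/{n}0.png")[:,:,::-1].copy(); c=eyes.get_calibration(n); d=np.load(f"pics/{n}0.npy")
    P=pts(c,d)
    for k in H:
        for b in blobs(mask(im,k)):
            ctr=b.mean(0); w=plane(c,b,0.006)[:,:2].astype(np.float32)
            r=cv2.minAreaRect(w*1000); i=np.round(ctr).astype(int)
            print(n,k,ctr.round(1),"rect",np.round(r[0],1),np.round(r[1],1),round(r[2],1),"depthP",P[i[1],i[0]].round(3))
E
```

```text
top red [541.1 177.5] rect [  741.7 -1097.2] [105.7 358.8] 85.5 depthP [ 0.76  -1.174 -0.191]
top red [130.8  94.4] rect [1014.6  498.2] [118.4 390. ] 24.5 depthP [ 1.261  0.652 -0.552]
top red [510.1 310.2] rect [ 223.9 -918.8] [261.1  33.8] 0.4 depthP [ 0.213 -1.171 -0.593]
top red [ 85.9 143.1] rect [845.4 632.6] [104.4 200.5] 67.8 depthP [0.806 0.594 0.109]
top red [300.8 209.2] rect [ 587.  -170.6] [ 87.7 163.9] 87.8 depthP [ 0.586 -0.171  0.011]
top red [358.3 244.1] rect [ 463.2 -373.2] [72.1 19.6] 83.3 depthP [ 0.447 -0.356  0.136]
top blue [205.4 221.5] rect [541.1 171.5] [68.7 72.5] 0.3 depthP [ 0.54   0.172 -0.   ]
top blue [360.5 234.1] rect [ 495.7 -382.5] [25.  25.2] 89.0 depthP [ 0.476 -0.362  0.171]
top green [255.2 232.7] rect [501.9  -8.1] [198.7  84.8] 9.5 depthP [ 0.5   -0.008  0.007]
top green [506.  205.2] rect [ 607.8 -926.1] [127.1  26.4] 3.5 depthP [ 0.714 -1.174 -0.583]
top green [356.  251.4] rect [ 435.6 -365.5] [64.4 17.4] 84.8 depthP [ 0.43  -0.357  0.075]
scene red [517.9 270.9] rect [1176.2  246.8] [158.2 339.1] 12.0 depthP [ 1.296  0.515 -0.468]
scene
[... 305 characters left out ...]
-350.4] [73.7 31.7] 85.5 depthP [ 0.583 -0.374  0.121]
scene yellow [203.3 273.3] rect [ 483.  -335.3] [59.8 64.1] 83.2 depthP [ 0.553 -0.371  0.18 ]
scene yellow [339.8 116.6] rect [473.8 372.4] [76.4 70.6] 36.5 depthP [0.475 0.37  0.006]
scene blue [182.2 253.2] rect [ 394.7 -325.3] [59.7 58.3] 78.6 depthP [ 0.48  -0.362  0.176]
scene blue [324.5 163.3] rect [541.3 169.9] [71.7 72.5] 72.0 depthP [0.54  0.17  0.006]
scene blue [180.4 250.8] rect [ 388.5 -322.5] [33.1 34.2] 44.3 depthP [ 0.473 -0.361  0.177]
scene green [282.  195.7] rect [502.7  -8.9] [199.3  85.4] 9.8 depthP [ 0.508 -0.011  0.008]
scene green [222.4 299.7] rect [ 572.3 -359.5] [68.4 17.1] 86.8 depthP [ 0.594 -0.374  0.078]
```

```bash
cat >> h.py <<'E'
def go(s,*targets):
    # targets: (x,y,z,jaw yaw deg) world; prints shares for tool-frame shift & turn from measured pose
    p=np.array(s["position"]); R0=Ro.from_rotvec(s["ee_rot"])
    for x,y,z,yaw in targets:
        a=np.radians(yaw); Rt=Ro.from_matrix(np.array([[np.cos(a),np.sin(a),0],[np.sin(a),-np.cos(a),0],[0,0,-1]]))
        d=R0.inv().apply(np.array([x,y,z])-p)/0.5
        r=(R0.inv()*Rt).as_rotvec(degrees=True)/60
        print((x,y,z,yaw),"->",[d.round(4).tolist(),r.round(4).tolist()])
E
python3 - <<'E'
from h import *
from cell import arm
go(arm.observe(),(0.45,0.25,0.36,85),(0.44,-0.10,0.36,85),(0.44,-0.365,0.36,85))
E
```

```text
(0.45, 0.25, 0.36, 85) -> [[-0.5306, 0.737, -0.3018], [0.0, 0.0012, -0.1707]]
(0.44, -0.1, 0.36, 85) -> [[-1.2112, 0.9017, -0.301], [0.0, 0.0012, -0.1707]]
(0.44, -0.365, 0.36, 85) -> [[-1.7226, 1.041, -0.3003], [0.0, 0.0012, -0.1707]]
```

Call:
play_rows --rows '[[[-0.05,0.08,-0.08],[0,0,-0.05],1],[[-0.12,0.16,-0.15],[0,0,-0.1],1],[[-0.18,0.24,-0.22],[0,0,-0.17],1],[[-0.24,0.32,-0.3],[0,0,-0.17],1],[[-0.3,0.4,-0.3],[0,0,-0.17],1],[[-0.36,0.5,-0.3],[0,0,-0.17],1],[[-0.42,0.58,-0.3],[0,0,-0.17],1],[[-0.48,0.66,-0.3],[0,0,-0.17],1],[[-0.53,0.74,-0.3],[0,0,-0.17],1],[[-0.62,0.76,-0.3],[0,0,-0.17],1]]'

```text
clock: 1.15
position: [0.4384, 0.2384, 0.3586]
ee_rot: [2.317, 2.121, 0.0]
force: [1.2, 0.3, -0.0]
width: 0.996
```

Run:
```python
from h import *
from cell import arm
go(arm.observe(),(0.44,-0.2,0.36,85),(0.44,-0.365,0.36,85))
```

```text
(0.44, -0.2, 0.36, 85) -> [[-0.873, 0.0805, -0.0025], [0.0004, 0.0002, -0.0009]]
(0.44, -0.365, 0.36, 85) -> [[-1.2017, 0.1096, -0.0025], [0.0004, 0.0002, -0.0009]]
```

Call:
play_rows --rows '[[[-0.1,0.01,0],[0,0,0],1],[[-0.2,0.02,0],[0,0,0],1],[[-0.3,0.03,0],[0,0,0],1],[[-0.4,0.04,0],[0,0,0],1],[[-0.5,0.05,0],[0,0,0],1],[[-0.6,0.06,0],[0,0,0],1],[[-0.7,0.065,0],[0,0,0],1],[[-0.8,0.07,0],[0,0,0],1],[[-0.9,0.08,0],[0,0,0],1],[[-1,0.09,0],[0,0,0],1]]'

```text
clock: 2.15
position: [0.4371, -0.2618, 0.3591]
ee_rot: [2.316, 2.122, 0.001]
force: [1.3, -0.1, -0.8]
width: 1.003
```

Run:
```python
from h import *
from cell import arm
go(arm.observe(),(0.44,-0.365,0.36,85))
```

```text
(0.44, -0.365, 0.36, 85) -> [[-0.2051, 0.0238, -0.0018], [0.0008, -0.0004, 0.0001]]
```

Call:
play_rows --rows '[[[-0.08,0.01,0],[0,0,0],1],[[-0.14,0.02,0],[0,0,0],1],[[-0.18,0.02,0],[0,0,0],1],[[-0.18,0.02,0],[0,0,0],1],[[-0.18,0.02,0],[0,0,0],1]]'

```text
clock: 2.65
position: [0.4394, -0.3504, 0.3585]
ee_rot: [-2.317, -2.12, 0.0]
force: [-0.5, 0.3, -0.5]
width: 1.001
```

Run:
```python
from h import *
from cell import arm,eyes
c=eyes.get_calibration("wrist"); s=arm.observe()
im,d=eyes.get_image("wrist"); cv2.imwrite("pics/w1.png",im[:,:,::-1]); np.save("pics/w1.npy",d)
import pickle; pickle.dump((c,s),open("pics/w1.pkl","wb")); print(s["position"],s["dq"])
```

```text
[ 0.43939807 -0.35042168  0.35852606] [-0.02682165 -0.01332999 -0.01571419  0.00853663 -0.00017107  0.0014555
 -0.00408129]
```

View pics/w1.png

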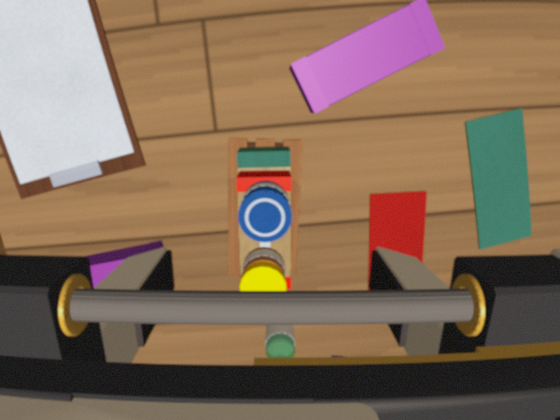

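The wrist view shows the tin lid at (265,215), the jar's yellow lid at (263,280) partly behind the gripper's bar, the near red end at about (264,181) and the near green end at about (264,158).

Run:
```python
from h import *
import pickle
c,s=pickle.load(open("pics/w1.pkl","rb")); d=np.load("pics/w1.npy"); im=cv2.imread("pics/w1.png")[:,:,::-1].copy()
P=pts(c,d)
def sub(P,x0,x1,z0,z1): return P[(P[...,0]>x0)&(P[...,0]<x1)&(P[...,1]<-.30)&(P[...,1]>-.44)&(P[...,2]>z0)&(P[...,2]<z1)]
for nm,a in dict(lids=(.40,.66,.165,.19),carton=(.40,.66,.108,.125),case=(.40,.66,.066,.08),pallet=(.38,.66,.012,.024)).items():
    q=sub(P,*a); print(nm,len(q),q.mean(0).round(4),q.min(0).round(4),q.max(0).round(4), np.round(cv2.minAreaRect((q[:,:2]*1000).astype(np.float32)),1) if 0 else cv2.minAreaRect((q[:,:2]*1000).astype(np.float32)))
for nm,x0,x1 in (("tin",.44,.515),("jar",.52,.6)):
    q=sub(P,x0,x1,.168,.186); print(nm,np.median(q[:,2]).round(4),cv2.minEnclosingCircle((q[:,:2]*1000).astype(np.float32)),q[:,1].min().round(4),q[:,1].max().round(4))
# colour edges
for k,z,rr in (("red",.118,(165,200)),("green",.073,(140,172))):
    m=mask(im,k); m[:rr[0]]=0;m[rr[1]:]=0;m[:,:220]=0;m[:,310:]=0
    b=blobs(m,20)[0]; w=plane(c,b,z); print(k,b.min(0),b.max(0),cv2.minAreaRect((w[:,:2]*1000).astype(np.float32)))
for k,z in (("blue",.176),("yellow",.178)):
    for b in blobs(mask(im,k)):
        w=plane(c,b,z); print(k,b.mean(0).round(1),cv2.minEnclosingCircle((w[:,:2]*1000).astype(np.float32)), w.min(0).round(4),w.max(0).round(4))
```

```text
lids 3431 [ 0.4956 -0.3629  0.177 ] [ 0.4475 -0.3939  0.165 ] [ 0.5571 -0.3334  0.1808] ((501.8287048339844, -362.89007568359375), (53.785682678222656, 108.7104263305664), 84.83297729492188)
carton 1759 [ 0.5006 -0.3628  0.1187] [ 0.4422 -0.4005  0.1081] [ 0.587  -0.3288  0.1249] ((514.553955078125, -365.31634521484375), (62.70880126953125, 140.5945587158203), 85.49790954589844)
case 1129 [ 0.4353 -0.3588  0.0739] [ 0.4188 -0.3933  0.0661] [ 0.6027 -0.3258  0.0792] ((510.6288146972656, -364.77392578125), (66.41596984863281, 180.24253845214844), 86.2683334350586)
pallet 2758 [ 0.4939 -0.3699  0.0187] [ 0.4047 -0.43    0.0121] [ 0.6209 -0.3061  0.0234] ((513.2957763671875, -368.5592041015625), (102.37028503417969, 207.2265167236328), 83.43079376220703)
tin 0.177 ((474.7934265136719, -360.5409240722656), 27.46994400024414) -0.3876 -0.3334
jar 0.1787 ((549.8347778320312, -369.5875549316406), 24.57049560546875) -0.3939 -0.3451
red [236 171] [291 191] ((449.9772033691406, -360.3869934082031), (62.92464828491211, 22.57884407043457), 86.24189758300781)
green [238 148] [289 166] ((429.15301513671875, -359.4986572265625), (64.03036499023438, 22.130483627319336), 86.63477325439453)
blue [264.7 214.1] ((472.5333557128906, -360.32611083984375), 28.297786712646484) [ 0.4445 -0.3864  0.176 ] [ 0.5005 -0.3345  0.176 ]
yellow [262.7 279.8] ((548.76708984375, -369.1537780761719), 25.71501922607422) [ 0.5231 -0.3948  0.178 ] [ 0.5589 -0.3449  0.178 ]
```

Run:
```python
from h import *
from cell import arm
go(arm.observe(),(0.4745,-0.3605,0.22,85.5),(0.4745,-0.3605,0.141,85.5))
```

```text
(0.4745, -0.3605, 0.22, 85.5) -> [[-0.0156, 0.0712, 0.2773], [-0.0004, -0.0008, -0.0085]]
(0.4745, -0.3605, 0.141, 85.5) -> [[-0.0158, 0.0712, 0.4353], [-0.0004, -0.0008, -0.0085]]
```

Call:
play_rows --rows '[[[-0.008,0.03,0.05],[0,0,-0.0085],1],[[-0.0156,0.07,0.12],[0,0,-0.0085],1],[[-0.0156,0.0712,0.2],[0,0,-0.0085],1],[[-0.0156,0.0712,0.25],[0,0,-0.0085],1],[[-0.0156,0.0712,0.28],[0,0,-0.0085],1],[[-0.0156,0.0712,0.28],[0,0,-0.0085],1],[[-0.0156,0.0712,0.28],[0,0,-0.0085],1],[[-0.0156,0.0712,0.28],[0,0,-0.0085],1]]'

```text
clock: 3.5
position: [0.4752, -0.3614, 0.2203]
ee_rot: [2.305, 2.132, 0.001]
force: [-0.1, -0.1, -0.3]
width: 1.002
```

Run:
```python
from h import *
from cell import arm
go(arm.observe(),(0.4745,-0.3605,0.22,85.5),(0.4745,-0.3605,0.141,85.5))
```

```text
(0.4745, -0.3605, 0.22, 85.5) -> [[0.0016, -0.0016, 0.0005], [0.0018, 0.0006, 0.0004]]
(0.4745, -0.3605, 0.141, 85.5) -> [[0.0017, -0.0019, 0.1585], [0.0018, 0.0006, 0.0004]]
```

Call:
play_rows --rows '[[[0.0016,-0.0016,0.03],[0,0,0],1],[[0.0016,-0.0016,0.07],[0,0,0],1],[[0.0016,-0.0016,0.11],[0,0,0],1],[[0.0016,-0.0016,0.14],[0,0,0],1],[[0.0016,-0.0016,0.158],[0,0,0],1],[[0.0016,-0.0016,0.158],[0,0,0],1],[[0.0016,-0.0016,0.158],[0,0,0],1]]'

```text
clock: 4.2
position: [0.474, -0.361, 0.1406]
ee_rot: [2.307, 2.131, 0.0]
force: [-0.8, 0.0, 0.0]
width: 0.998
```

Call:
play_rows --newtons 15 --rows '[[[0,0,0],[0,0,0],0.5],[[0,0,0],[0,0,0],0.3],[[0,0,0],[0,0,0],0],[[0,0,0],[0,0,0],0],[[0,0,0],[0,0,0],0],[[0,0,0],[0,0,0],0],[[0,0,0],[0,0,0],0],[[0,0,0],[0,0,0],0]]'

```text
clock: 5.0
position: [0.4737, -0.3605, 0.14]
ee_rot: [-2.307, -2.132, -0.0]
force: [-0.6, -0.3, 1.7]
width: 0.581
```

Call:
play_rows --rows '[[[0,0,-0.01],[0,0,0],0],[[0,0,-0.04],[0,0,0],0],[[0,0,-0.08],[0,0,0],0],[[0,0,-0.13],[0,0,0],0],[[0,0,-0.17],[0,0,0],0],[[0,0,-0.2],[0,0,0],0],[[0,0,-0.2],[0,0,0],0]]'

```text
clock: 5.7
position: [0.4745, -0.3618, 0.2429]
ee_rot: [2.305, 2.129, 0.002]
force: [0.3, 0.8, -1.6]
width: 0.585
```

Run:
```python
from h import *
from cell import arm
go(arm.observe(),(0.541,0.12,0.20,85.5),(0.541,0.171,0.15,85.5))
```

```text
(0.541, 0.12, 0.2, 85.5) -> [[0.9712, 0.056, 0.0841], [0.0038, 0.002, -0.0007]]
(0.541, 0.171, 0.15, 85.5) -> [[1.0731, 0.0475, 0.1839], [0.0038, 0.002, -0.0007]]
```

Call:
play_rows --rows '[[[0.02,0,0],[0,0,0],0],[[0.07,0,0],[0,0,0],0],[[0.14,0.01,0],[0,0,0],0],[[0.22,0.02,0.01],[0,0,0],0],[[0.31,0.03,0.02],[0,0,0],0],[[0.4,0.03,0.03],[0,0,0],0],[[0.49,0.04,0.04],[0,0,0],0],[[0.58,0.04,0.05],[0,0,0],0],[[0.66,0.05,0.06],[0,0,0],0],[[0.74,0.05,0.07],[0,0,0],0]]'

```text
clock: 6.7
position: [0.5271, 0.009, 0.2039]
ee_rot: [-2.306, -2.133, 0.001]
force: [0.9, 0.6, -1.6]
width: 0.579
```

Run:
```python
from h import *
from cell import arm
go(arm.observe(),(0.541,0.171,0.15,85.5))
```

```text
(0.541, 0.171, 0.15, 85.5) -> [[0.3251, 0.0027, 0.1078], [-0.0012, 0.0, 0.0006]]
```

Call:
play_rows --rows '[[[0.07,0,0.02],[0,0,0],0],[[0.14,0,0.04],[0,0,0],0],[[0.2,0,0.06],[0,0,0],0],[[0.26,0,0.08],[0,0,0],0],[[0.3,0,0.1],[0,0,0],0],[[0.32,0,0.11],[0,0,0],0],[[0.325,0.0027,0.11],[0,0,0],0],[[0.325,0.0027,0.11],[0,0,0],0],[[0.325,0.0027,0.11],[0,0,0],0]]'

```text
clock: 7.6
position: [0.5425, 0.1665, 0.1505]
ee_rot: [2.309, 2.129, 0.001]
force: [0.3, 0.2, -1.1]
width: 0.582
```

Run:
```python
from h import *
from cell import arm
go(arm.observe(),(0.541,0.171,0.05,85.5),(0.541,0.171,0.031,85.5))
```

```text
(0.541, 0.171, 0.05, 85.5) -> [[0.0089, -0.0038, 0.2009], [0.0008, 0.0002, -0.0026]]
(0.541, 0.171, 0.031, 85.5) -> [[0.0089, -0.0038, 0.2389], [0.0008, 0.0002, -0.0026]]
```

Call:
play_rows --rows '[[[0.004,-0.002,0.03],[0,0,0],0],[[0.009,-0.0038,0.07],[0,0,0],0],[[0.009,-0.0038,0.12],[0,0,0],0],[[0.009,-0.0038,0.16],[0,0,0],0],[[0.009,-0.0038,0.195],[0,0,0],0],[[0.009,-0.0038,0.22],[0,0,0],0],[[0.009,-0.0038,0.232],[0,0,0],0],[[0.009,-0.0038,0.235],[0,0,0],0],[[0.009,-0.0038,0.235],[0,0,0],0]]'

```text
clock: 8.5
position: [0.5409, 0.1726, 0.0329]
ee_rot: [2.308, 2.131, 0.001]
force: [0.9, -0.1, -1.8]
width: 0.584
```

Call:
play_rows --rows '[[[0,0,0.002],[0,0,0],0],[[0,0,0.004],[0,0,0],0],[[0,0,0.006],[0,0,0],0],[[0,0,0.006],[0,0,0],0]]'

```text
clock: 8.9
position: [0.5404, 0.1729, 0.0295]
ee_rot: [-2.307, -2.132, -0.0]
force: [0.5, -0.8, -0.8]
width: 0.583
```

Call:
play_rows --rows '[[[0,0,0.001],[0,0,0],0],[[0,0,0.002],[0,0,0],0],[[0,0,0.003],[0,0,0],0],[[0,0,0.003],[0,0,0],0]]'

```text
clock: 9.3
position: [0.5405, 0.1729, 0.028]
ee_rot: [-2.307, -2.132, -0.0]
force: [0.1, -0.8, -0.8]
width: 0.584
```

Call:
play_rows --rows '[[[0,0,0.001],[0,0,0],0],[[0,0,0.002],[0,0,0],0],[[0,0,0.002],[0,0,0],0]]'

```text
clock: 9.6
position: [0.5405, 0.1728, 0.0279]
ee_rot: [-2.307, -2.131, -0.001]
force: [-3.9, -2.1, 12.7]
width: 0.585
```

Call:
play_rows --rows '[[[0,0,-0.001],[0,0,0],0],[[0,0,-0.001],[0,0,0],0.25],[[0,0,-0.001],[0,0,0],0.35],[[0,0,-0.001],[0,0,0],0.6],[[0,0,-0.001],[0,0,0],1],[[0,0,-0.001],[0,0,0],1],[[0,0,-0.001],[0,0,0],1],[[0,0,-0.001],[0,0,0],1]]'

```text
clock: 10.4
position: [0.5405, 0.1728, 0.0274]
ee_rot: [-2.307, -2.132, -0.0]
force: [-0.1, -0.2, -0.0]
width: 0.995
```

Call:
play_rows --rows '[[[0,0,-0.03],[0,0,0],1],[[0,0,-0.08],[0,0,0],1],[[0,0,-0.15],[0,0,0],1],[[0,0,-0.22],[0,0,0],1],[[0,0,-0.3],[0,0,0],1],[[-0.03,0,-0.38],[0,0,0],1],[[-0.1,0,-0.43],[0,0,0],1],[[-0.18,0,-0.43],[0,0,0],1]]'

```text
clock: 11.2
position: [0.5353, 0.083, 0.2471]
ee_rot: [2.303, 2.133, 0.01]
force: [1.4, -1.2, -0.8]
width: 1.001
```

Run:
```python
from h import *
from cell import arm,eyes
im,d=eyes.get_image("top"); cv2.imwrite("pics/t1.png",im[:,:,::-1])
im,d=eyes.get_image("wrist"); cv2.imwrite("pics/w2.png",im[:,:,::-1])
go(arm.observe(),(0.49,-0.36,0.26,85.5),(0.549,-0.3697,0.22,85.5),(0.549,-0.3697,0.141,85.5))
```

```text
(0.49, -0.36, 0.26, 85.5) -> [[-0.8772, -0.0105, -0.0297], [0.003, 0.0002, -0.0082]]
(0.549, -0.3697, 0.22, 85.5) -> [[-0.8862, 0.1085, 0.0506], [0.003, 0.0002, -0.0082]]
(0.549, -0.3697, 0.141, 85.5) -> [[-0.8862, 0.108, 0.2086], [0.003, 0.0002, -0.0082]]
```

View pics/w2.png

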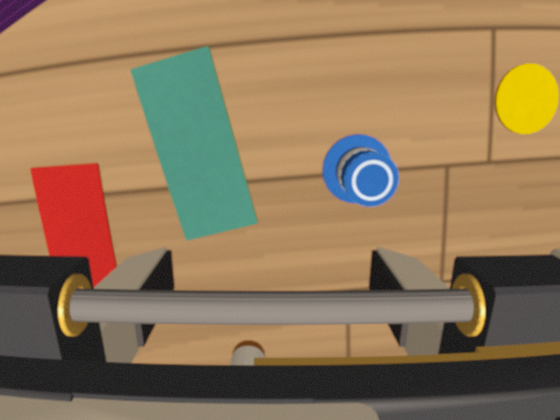

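The wrist view shows the tin upright on the blue disc at (365,175). Next is the jar.

Call:
play_rows --rows '[[[-0.09,0,0],[0,0,0],1],[[-0.18,0.01,0],[0,0,0],1],[[-0.27,0.02,0],[0,0,0],1],[[-0.36,0.03,0],[0,0,0],1],[[-0.45,0.04,0],[0,0,0],1],[[-0.54,0.05,0],[0,0,0],1],[[-0.63,0.06,0.01],[0,0,0],1],[[-0.72,0.08,0.02],[0,0,0],1],[[-0.8,0.1,0.04],[0,0,0],1],[[-0.86,0.108,0.05],[0,0,0],1]]'

```text
clock: 12.3
position: [0.5528, -0.3523, 0.2173]
ee_rot: [-2.309, -2.13, 0.001]
force: [0.3, 0.8, -0.7]
width: 0.999
```

Call:
play_rows --rows '[[[-0.02,0,0],[0,0,0],1],[[-0.026,0,0],[0,0,0],1],[[-0.026,0,0],[0,0,0],1],[[-0.026,0,0],[0,0,0],1]]'

```text
clock: 12.7
position: [0.553, -0.3609, 0.2179]
ee_rot: [-2.305, -2.134, -0.002]
force: [0.2, 0.2, -0.1]
width: 1.0
```

Run:
```python
from h import *
from cell import arm,eyes
go(arm.observe(),(0.549,-0.3697,0.141,85.5))
```

```text
(0.549, -0.3697, 0.141, 85.5) -> [[-0.0183, -0.0067, 0.1538], [0.0007, -0.001, 0.0015]]
```

Call:
play_rows --rows '[[[-0.018,-0.0067,0.0],[0,0,0],1],[[-0.018,-0.0067,0.03],[0,0,0],1],[[-0.018,-0.0067,0.06],[0,0,0],1],[[-0.018,-0.0067,0.09],[0,0,0],1],[[-0.018,-0.0067,0.12],[0,0,0],1],[[-0.018,-0.0067,0.145],[0,0,0],1],[[-0.018,-0.0067,0.154],[0,0,0],1],[[-0.018,-0.0067,0.154],[0,0,0],1],[[-0.018,-0.0067,0.154],[0,0,0],1]]'

```text
clock: 13.6
position: [0.5484, -0.3718, 0.1408]
ee_rot: [2.307, 2.131, 0.0]
force: [-1.1, -0.2, 0.3]
width: 1.003
```

Call:
play_rows --newtons 18 --rows '[[[0,0,0],[0,0,0],0.5],[[0,0,0],[0,0,0],0.3],[[0,0,0],[0,0,0],0],[[0,0,0],[0,0,0],-0.2],[[0,0,0],[0,0,0],-0.2],[[0,0,0],[0,0,0],-0.2],[[0,0,0],[0,0,0],-0.2],[[0,0,0],[0,0,0],-0.2]]'

```text
clock: 14.4
position: [0.5484, -0.3711, 0.1405]
ee_rot: [-2.307, -2.132, -0.001]
force: [0.3, 2.5, 1.8]
width: 0.543
```

Call:
play_rows --rows '[[[0,0,-0.01],[0,0,0],-0.2],[[0,0,-0.04],[0,0,0],-0.2],[[0,0,-0.08],[0,0,0],-0.2],[[0,0,-0.13],[0,0,0],-0.2],[[0.01,0,-0.17],[0,0,0],-0.2],[[0.05,0,-0.2],[0,0,0],-0.2],[[0.11,0,-0.2],[0,0,0],-0.2],[[0.18,0,-0.2],[0,0,0],-0.2],[[0.26,0,-0.2],[0,0,0],-0.2],[[0.34,0,-0.2],[0,0,0],-0.2]]'

```text
clock: 15.4
position: [0.5614, -0.2014, 0.2416]
ee_rot: [2.308, 2.13, 0.001]
force: [1.6, -0.6, -2.2]
width: 0.54
```

Call:
play_rows --rows '[[[0.08,0,0],[0,0,0],-0.2],[[0.16,0,0],[0,0,0],-0.2],[[0.24,0,0],[0,0,0],-0.2],[[0.32,0,0],[0,0,0],-0.2],[[0.4,0,0],[0,0,0],-0.2],[[0.48,-0.01,0],[0,0,0],-0.2],[[0.56,-0.03,0],[0,0,0],-0.2],[[0.64,-0.05,0],[0,0,0],-0.2],[[0.72,-0.07,0],[0,0,0],-0.2],[[0.8,-0.1,0],[0,0,0],-0.2]]'

```text
clock: 16.4
position: [0.5436, 0.2017, 0.2417]
ee_rot: [2.308, 2.13, 0.002]
force: [0.7, -0.5, -2.4]
width: 0.541
```

Run:
```python
from h import *
from cell import arm,eyes
go(arm.observe(),(0.474,0.3725,0.15,85.5))
```

```text
(0.474, 0.3725, 0.15, 85.5) -> [[0.3294, -0.1664, 0.1831], [0.0017, -0.0003, -0.0015]]
```

Call:
play_rows --rows '[[[0.08,-0.03,0],[0,0,0],-0.2],[[0.16,-0.07,0.02],[0,0,0],-0.2],[[0.22,-0.11,0.05],[0,0,0],-0.2],[[0.28,-0.14,0.09],[0,0,0],-0.2],[[0.315,-0.16,0.13],[0,0,0],-0.2],[[0.33,-0.1664,0.16],[0,0,0],-0.2],[[0.33,-0.1664,0.183],[0,0,0],-0.2],[[0.33,-0.1664,0.183],[0,0,0],-0.2],[[0.33,-0.1664,0.183],[0,0,0],-0.2]]'

```text
clock: 17.3
position: [0.4749, 0.3699, 0.1497]
ee_rot: [2.31, 2.128, 0.001]
force: [1.1, -0.5, -2.4]
width: 0.54
```

Run:
```python
from h import *
from cell import arm,eyes
go(arm.observe(),(0.474,0.3725,0.0315,85.5))
```

```text
(0.474, 0.3725, 0.0315, 85.5) -> [[0.0051, -0.0024, 0.2364], [0.001, 0.0002, -0.0031]]
```

Call:
play_rows --rows '[[[0.002,-0.001,0.03],[0,0,0],-0.2],[[0.004,-0.002,0.07],[0,0,0],-0.2],[[0.004,-0.002,0.12],[0,0,0],-0.2],[[0.004,-0.002,0.16],[0,0,0],-0.2],[[0.004,-0.002,0.195],[0,0,0],-0.2],[[0.004,-0.002,0.22],[0,0,0],-0.2],[[0.004,-0.002,0.232],[0,0,0],-0.2],[[0.004,-0.002,0.236],[0,0,0],-0.2],[[0.004,-0.002,0.236],[0,0,0],-0.2]]'

```text
clock: 18.2
position: [0.4729, 0.3739, 0.0313]
ee_rot: [2.308, 2.132, 0.001]
force: [-0.5, 0.1, -1.3]
width: 0.54
```

Call:
play_rows --rows '[[[0,0,0.002],[0,0,0],-0.2],[[0,0,0.004],[0,0,0],-0.2],[[0,0,0.005],[0,0,0],-0.2],[[0,0,0.005],[0,0,0],-0.2]]'

```text
clock: 18.6
position: [0.4726, 0.3739, 0.0286]
ee_rot: [-2.307, -2.132, -0.001]
force: [0.3, -0.2, -2.1]
width: 0.54
```

Call:
play_rows --rows '[[[0,0,0.001],[0,0,0],-0.2],[[0,0,0.0015],[0,0,0],-0.2],[[0,0,0.0015],[0,0,0],-0.2]]'

```text
clock: 18.9
position: [0.4727, 0.374, 0.0283]
ee_rot: [-2.307, -2.132, -0.001]
force: [-1.5, -0.7, 5.1]
width: 0.537
```

Contact (the jar's weight is carried by the board). Releasing.

Call:
play_rows --rows '[[[0,0,0],[0,0,0],-0.1],[[0,0,0],[0,0,0],0.15],[[0,0,0],[0,0,0],0.25],[[0,0,0],[0,0,0],0.5],[[0,0,0],[0,0,0],1],[[0,0,0],[0,0,0],1],[[0,0,0],[0,0,0],1],[[0,0,0],[0,0,0],1]]'

```text
clock: 19.7
position: [0.4726, 0.3738, 0.0277]
ee_rot: [2.307, 2.132, 0.0]
force: [0.1, 0.2, -0.3]
width: 0.981
```

Call:
play_rows --rows '[[[0,0,-0.03],[0,0,0],1],[[0,0,-0.08],[0,0,0],1],[[0,0,-0.15],[0,0,0],1],[[0,0,-0.22],[0,0,0],1],[[0,0,-0.3],[0,0,0],1],[[-0.03,0,-0.38],[0,0,0],1],[[-0.1,0,-0.46],[0,0,0],1],[[-0.18,0,-0.54],[0,0,0],1],[[-0.27,0,-0.58],[0,0,0],1],[[-0.36,0,-0.6],[0,0,0],1]]'

```text
clock: 20.7
position: [0.4592, 0.197, 0.3296]
ee_rot: [2.307, 2.132, 0.006]
force: [0.9, -0.9, 1.1]
width: 1.002
```

Run:
```python
from h import *
from cell import arm,eyes
im,d=eyes.get_image("wrist"); cv2.imwrite("pics/w3.png",im[:,:,::-1])
go(arm.observe(),(0.45,-0.20,0.33,85.5),(0.43,-0.365,0.33,85.5))
```

```text
(0.45, -0.2, 0.33, 85.5) -> [[-0.7731, 0.0489, 0.0012], [0.0034, -0.0018, -0.0101]]
(0.43, -0.365, 0.33, 85.5) -> [[-1.1053, 0.0384, 0.0006], [0.0034, -0.0018, -0.0101]]
```

View pics/w3.png

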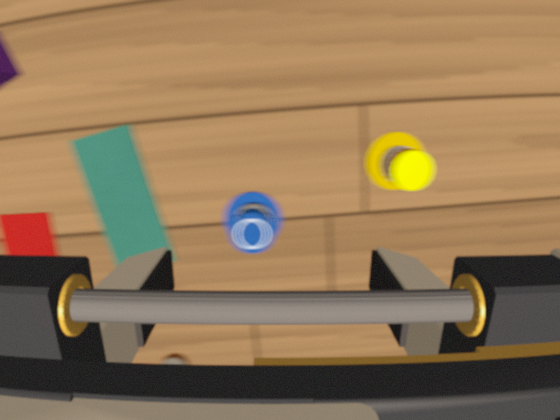

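The jar at (405,165) stands on the yellow disc and the tin at (252,225) on the blue one, both upright. Next I look at the carton and case again.

Call:
play_rows --rows '[[[-0.1,0,0],[0,0,0],1],[[-0.2,0.01,0],[0,0,0],1],[[-0.3,0.02,0],[0,0,0],1],[[-0.4,0.03,0],[0,0,0],1],[[-0.5,0.04,0],[0,0,0],1],[[-0.6,0.04,0],[0,0,0],1],[[-0.7,0.04,0],[0,0,0],1],[[-0.8,0.04,0],[0,0,0],1],[[-0.9,0.04,0],[0,0,0],1],[[-0.98,0.04,0],[0,0,0],1]]'

```text
clock: 21.75
position: [0.439, -0.2943, 0.3275]
ee_rot: [2.308, 2.13, 0.001]
force: [0.5, 0.3, 1.3]
width: 1.003
```

Call:
play_rows --rows '[[[-0.06,0,0],[0,0,0],1],[[-0.1,0,0],[0,0,0],1],[[-0.1,0,0],[0,0,0],1],[[-0.1,0,0],[0,0,0],1],[[-0.1,0,0],[0,0,0],1],[[-0.1,0,0],[0,0,0],1]]'

```text
clock: 22.35
position: [0.4365, -0.3402, 0.3267]
ee_rot: [-2.305, -2.134, -0.001]
force: [-0.2, -0.9, 0.9]
width: 1.002
```

```bash
cat > look.py <<'E'
from h import *
from cell import arm,eyes
import sys
nm=sys.argv[1]
c=eyes.get_calibration("wrist"); s=arm.observe()
im,d=eyes.get_image("wrist"); cv2.imwrite(f"pics/{nm}.png",im[:,:,::-1]); print(s["position"].round(4),s["clock"])
P=pts(c,d); P=P[(P[...,0]>.38)&(P[...,0]<.66)&(P[...,1]<-.29)&(P[...,1]>-.44)]
for n,z in dict(carton=.118,case=.073,pallet=.018).items():
    q=P[abs(P[:,2]-z)<.006]
    if len(q)<50: print(n,"none");continue
    # trim outliers: keep points near many others
    r=cv2.minAreaRect((q[:,:2]*1000).astype(np.float32)); print(n,len(q),np.round(r[0],1),np.round(r[1],1),round(r[2],2),"z",np.median(q[:,2]).round(4))
E
python3 look.py w4
```

```text
[ 0.4365 -0.3402  0.3267] 22.35
carton 6004 [ 506.6 -364.7] [ 62.4 124.7] 86.07 z 0.1189
case 1300 [ 505.9 -364.4] [ 66.6 170.8] 86.16 z 0.074
pallet 2953 [ 495.1 -361.7] [110.6 244.6] 83.33 z 0.0188
```

View pics/w4.png

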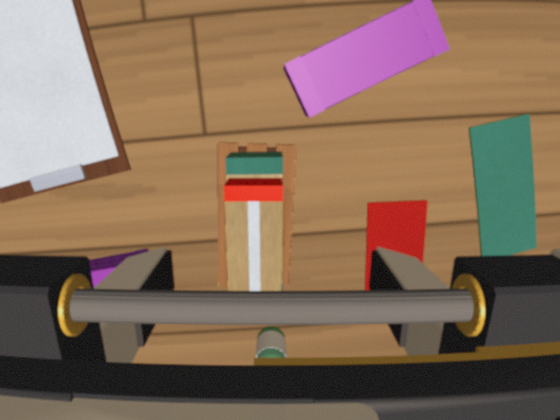

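Run:
```python
from h import *
from cell import arm,eyes
go(arm.observe(),(0.5141,-0.3652,0.2,85.9))
```

```text
(0.5141, -0.3652, 0.2, 85.9) -> [[-0.038, 0.1584, 0.2535], [0.0004, -0.0007, -0.0053]]
```

Call:
play_rows --rows '[[[-0.015,0.03,0.03],[0,0,-0.005],1],[[-0.03,0.08,0.08],[0,0,-0.005],1],[[-0.038,0.13,0.14],[0,0,-0.005],1],[[-0.038,0.158,0.2],[0,0,-0.005],1],[[-0.038,0.158,0.24],[0,0,-0.005],1],[[-0.038,0.158,0.2535],[0,0,-0.005],1],[[-0.038,0.158,0.2535],[0,0,-0.005],1],[[-0.038,0.158,0.2535],[0,0,-0.005],1]]'

```text
clock: 23.2
position: [0.5135, -0.3669, 0.2012]
ee_rot: [2.301, 2.137, 0.001]
force: [-0.5, -0.1, 0.9]
width: 0.999
```

Run:
```python
from h import *
from cell import arm,eyes
go(arm.observe(),(0.5141,-0.3652,0.09,85.9))
```

```text
(0.5141, -0.3652, 0.09, 85.9) -> [[0.0036, 0.0007, 0.2223], [0.0013, 0.0007, -0.002]]
```

Call:
play_rows --rows '[[[0.002,0,0.03],[0,0,-0.002],1],[[0.003,0,0.07],[0,0,-0.002],1],[[0.003,0,0.12],[0,0,-0.002],1],[[0.003,0,0.16],[0,0,-0.002],1],[[0.003,0,0.19],[0,0,-0.002],1],[[0.003,0,0.21],[0,0,-0.002],1],[[0.003,0,0.22],[0,0,-0.002],1],[[0.003,0,0.22],[0,0,-0.002],1],[[0.003,0,0.22],[0,0,-0.002],1]]'

```text
clock: 24.1
position: [0.5137, -0.3655, 0.0905]
ee_rot: [2.299, 2.14, 0.0]
force: [0.6, -0.0, 0.6]
width: 0.999
```

Call:
play_rows --newtons 25 --rows '[[[0,0,0],[0,0,0],0.7],[[0,0,0],[0,0,0],0.5],[[0,0,0],[0,0,0],0.4],[[0,0,0],[0,0,0],0.2],[[0,0,0],[0,0,0],0.2],[[0,0,0],[0,0,0],0.2],[[0,0,0],[0,0,0],0.2],[[0,0,0],[0,0,0],0.2]]'

```text
clock: 24.9
position: [0.5134, -0.3652, 0.09]
ee_rot: [2.299, 2.14, 0.0]
force: [-0.3, -0.3, 2.0]
width: 0.674
```

Width 0.674 × 92 mm = 62 mm, so the carton is gripped. Lift slowly.

Call:
play_rows --rows '[[[0,0,-0.005],[0,0,0],0.2],[[0,0,-0.015],[0,0,0],0.2],[[0,0,-0.03],[0,0,0],0.2],[[0,0,-0.06],[0,0,0],0.2],[[0,0,-0.1],[0,0,0],0.2],[[0,0,-0.13],[0,0,0],0.2],[[0,0,-0.14],[0,0,0],0.2],[[0,0,-0.14],[0,0,0],0.2]]'

```text
clock: 25.7
position: [0.5138, -0.3653, 0.1608]
ee_rot: [2.298, 2.14, 0.001]
force: [-0.8, -0.1, -4.2]
width: 0.674
```

Run:
```python
from h import *
from cell import arm,eyes
go(arm.observe(),(0.5875,-0.171,0.16,88),(0.5875,-0.171,0.1,88))
im,d=eyes.get_image("scene"); cv2.imwrite("pics/s2.png",cv2.resize(im[180:400,80:400,::-1],None,fx=2,fy=2))
```

```text
(0.5875, -0.171, 0.16, 88) -> [[0.3982, 0.1193, 0.0016], [0.0015, 0.0005, -0.0349]]
(0.5875, -0.171, 0.1, 88) -> [[0.3983, 0.1191, 0.1216], [0.0015, 0.0005, -0.0349]]
```

View pics/s2.png

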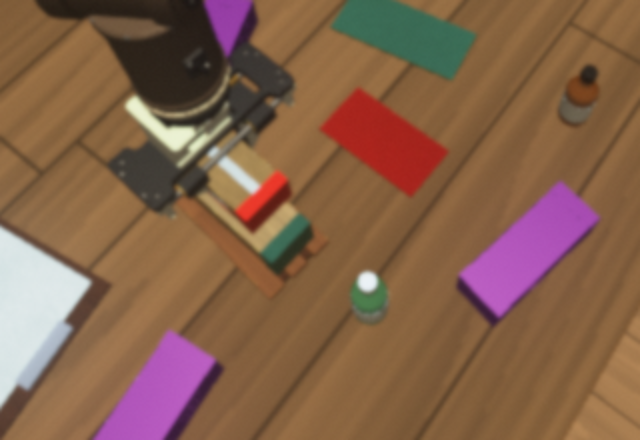

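The scene shows the carton held level clear of the case, which stays on the pallet. Moving to the red board.

Call:
play_rows --rows '[[[0.02,0.005,0],[0,0,-0.005],0.2],[[0.06,0.02,0],[0,0,-0.01],0.2],[[0.12,0.04,0],[0,0,-0.02],0.2],[[0.19,0.06,0],[0,0,-0.035],0.2],[[0.26,0.08,0],[0,0,-0.035],0.2],[[0.32,0.1,0],[0,0,-0.035],0.2],[[0.37,0.11,0],[0,0,-0.035],0.2],[[0.395,0.119,0],[0,0,-0.035],0.2],[[0.398,0.119,0.01],[0,0,-0.035],0.2],[[0.398,0.119,0.02],[0,0,-0.035],0.2]]'

```text
clock: 26.75
position: [0.5864, -0.1716, 0.1493]
ee_rot: [2.26, 2.182, -0.001]
force: [-0.1, -0.2, -4.0]
width: 0.671
```

Run:
```python
from h import *
from cell import arm,eyes
go(arm.observe(),(0.5875,-0.171,0.027,88))
```

```text
(0.5875, -0.171, 0.027, 88) -> [[0.0015, 0.0022, 0.2445], [-0.0005, 0.0007, -0.0004]]
```

Call:
play_rows --rows '[[[0.001,0.002,0.03],[0,0,0],0.2],[[0.0015,0.002,0.07],[0,0,0],0.2],[[0.0015,0.002,0.12],[0,0,0],0.2],[[0.0015,0.002,0.16],[0,0,0],0.2],[[0.0015,0.002,0.195],[0,0,0],0.2],[[0.0015,0.002,0.22],[0,0,0],0.2],[[0.0015,0.002,0.235],[0,0,0],0.2],[[0.0015,0.002,0.242],[0,0,0],0.2],[[0.0015,0.002,0.2445],[0,0,0],0.2],[[0.0015,0.002,0.2445],[0,0,0],0.2]]'

```text
clock: 27.75
position: [0.5883, -0.1704, 0.028]
ee_rot: [2.259, 2.182, 0.001]
force: [0.2, -0.0, -4.4]
width: 0.669
```

Call:
play_rows --rows '[[[0,0,0.001],[0,0,0],0.2],[[0,0,0.002],[0,0,0],0.2],[[0,0,0.004],[0,0,0],0.2],[[0,0,0.004],[0,0,0],0.2]]'

```text
clock: 28.15
position: [0.588, -0.17, 0.0256]
ee_rot: [2.26, 2.182, 0.0]
force: [-0.7, 0.7, -4.6]
width: 0.673
```

Call:
play_rows --rows '[[[0,0,0.001],[0,0,0],0.2],[[0,0,0.002],[0,0,0],0.2],[[0,0,0.003],[0,0,0],0.2],[[0,0,0.003],[0,0,0],0.2]]'

```text
clock: 28.55
position: [0.5879, -0.1701, 0.024]
ee_rot: [-2.26, -2.182, 0.0]
force: [-0.1, -0.4, -3.7]
width: 0.67
```

Call:
play_rows --rows '[[[0,0,0.001],[0,0,0],0.2],[[0,0,0.0015],[0,0,0],0.2],[[0,0,0.0015],[0,0,0],0.2]]'

```text
clock: 28.85
position: [0.588, -0.1701, 0.0233]
ee_rot: [-2.26, -2.182, -0.0]
force: [-0.0, -0.2, -4.8]
width: 0.672
```

Call:
play_rows --rows '[[[0,0,0.001],[0,0,0],0.2],[[0,0,0.0015],[0,0,0],0.2],[[0,0,0.0015],[0,0,0],0.2]]'

```text
clock: 29.15
position: [0.588, -0.1702, 0.0229]
ee_rot: [2.26, 2.182, 0.001]
force: [-2.0, 1.0, 3.6]
width: 0.677
```

Contact at TCP z 0.0229, where expected. Releasing.

Call:
play_rows --rows '[[[0,0,0],[0,0,0],0.3],[[0,0,0],[0,0,0],0.4],[[0,0,0],[0,0,0],0.5],[[0,0,0],[0,0,0],0.7],[[0,0,0],[0,0,0],1],[[0,0,0],[0,0,0],1],[[0,0,0],[0,0,0],1],[[0,0,0],[0,0,0],1]]'

```text
clock: 29.95
position: [0.588, -0.1701, 0.0226]
ee_rot: [-2.26, -2.182, -0.0]
force: [0.2, 0.6, 0.2]
width: 0.996
```

Call:
play_rows --rows '[[[0,0,-0.03],[0,0,0],1],[[0,0,-0.08],[0,0,0],1],[[0,0,-0.15],[0,0,0],1],[[0,0,-0.22],[0,0,0],1],[[0,-0.03,-0.3],[0,0,0],1],[[-0.05,-0.1,-0.38],[0,0,0.02],1],[[-0.12,-0.18,-0.46],[0,0,0.04],1],[[-0.2,-0.26,-0.54],[0,0,0.04],1],[[-0.28,-0.3,-0.58],[0,0,0.04],1],[[-0.36,-0.34,-0.6],[0,0,0.04],1]]'

```text
clock: 30.95
position: [0.4288, -0.3164, 0.3122]
ee_rot: [2.303, 2.134, 0.003]
force: [0.3, -0.5, -0.3]
width: 0.999
```

Call:
play_rows --rows '[[[-0.01,0,0],[0,0,0],1],[[-0.01,0,0],[0,0,0],1],[[-0.01,0,0],[0,0,0],1],[[-0.01,0,0],[0,0,0],1]]'

```text
clock: 31.35
position: [0.4304, -0.3188, 0.3089]
ee_rot: [-2.302, -2.136, 0.0]
force: [-0.2, 0.4, -0.6]
width: 0.999
```

```bash
python3 look.py w5
```

```text
[ 0.4304 -0.3188  0.3089] 31.35
carton none
case 7050 [ 497.5 -364.1] [ 67.3 154.2] 86.19 z 0.0739
pallet 3189 [ 488.9 -360.8] [112.9 231.8] 83.58 z 0.0188
```

View pics/w5.png

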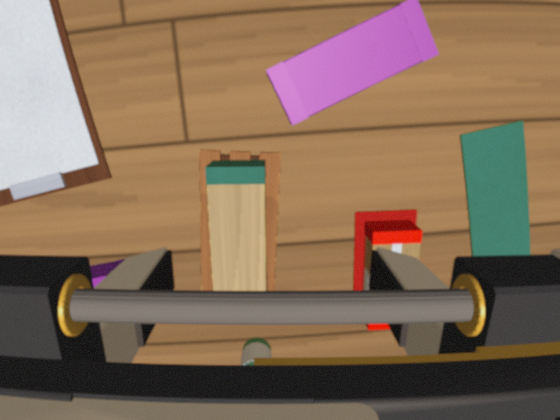

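The wrist view shows the carton on the red board at about (393,270) and the case alone on its pallet at (237,230). Next is the case.

Run:
```python
from h import *
from cell import arm,eyes
go(arm.observe(),(0.5104,-0.365,0.15,86.2))
```

```text
(0.5104, -0.365, 0.15, 86.2) -> [[-0.0803, 0.1668, 0.3175], [-0.0012, -0.0006, -0.0078]]
```

Call:
play_rows --rows '[[[-0.02,0.03,0.03],[0,0,-0.008],1],[[-0.04,0.08,0.08],[0,0,-0.008],1],[[-0.07,0.13,0.15],[0,0,-0.008],1],[[-0.08,0.167,0.22],[0,0,-0.008],1],[[-0.08,0.167,0.28],[0,0,-0.008],1],[[-0.08,0.167,0.31],[0,0,-0.008],1],[[-0.08,0.167,0.3175],[0,0,-0.008],1],[[-0.08,0.167,0.3175],[0,0,-0.008],1]]'

```text
clock: 32.2
position: [0.5099, -0.3664, 0.1512]
ee_rot: [2.296, 2.144, -0.0]
force: [0.0, -0.1, 0.5]
width: 0.998
```

Run:
```python
from h import *
from cell import arm,eyes
go(arm.observe(),(0.5104,-0.365,0.039,86.2))
```

```text
(0.5104, -0.365, 0.039, 86.2) -> [[0.0029, 0.0008, 0.2245], [-0.0, 0.0, -0.0018]]
```

Call:
play_rows --rows '[[[0.002,0,0.03],[0,0,-0.002],1],[[0.002,0,0.07],[0,0,-0.002],1],[[0.002,0,0.11],[0,0,-0.002],1],[[0.002,0,0.15],[0,0,-0.002],1],[[0.002,0,0.18],[0,0,-0.002],1],[[0.002,0,0.205],[0,0,-0.002],1],[[0.002,0,0.22],[0,0,-0.002],1],[[0.002,0,0.2245],[0,0,-0.002],1],[[0.002,0,0.2245],[0,0,-0.002],1]]'

```text
clock: 33.1
position: [0.5101, -0.3658, 0.0387]
ee_rot: [2.294, 2.146, 0.0]
force: [-0.1, -0.4, 1.5]
width: 0.997
```

Call:
play_rows --newtons 35 --rows '[[[0,0,0],[0,0,0],0.7],[[0,0,0],[0,0,0],0.55],[[0,0,0],[0,0,0],0.4],[[0,0,0],[0,0,0],0.3],[[0,0,0],[0,0,0],0.2],[[0,0,0],[0,0,0],0.2],[[0,0,0],[0,0,0],0.2],[[0,0,0],[0,0,0],0.2]]'

```text
clock: 33.9
position: [0.5102, -0.3654, 0.0388]
ee_rot: [-2.294, -2.147, -0.001]
force: [-0.5, 2.5, 5.4]
width: 0.716
```

Call:
play_rows --rows '[[[0,0,-0.005],[0,0,0],0.2],[[0,0,-0.015],[0,0,0],0.2],[[0,0,-0.03],[0,0,0],0.2],[[0,0,-0.05],[0,0,0],0.2],[[0,0,-0.08],[0,0,0],0.2],[[0,0,-0.11],[0,0,0],0.2],[[0,0,-0.15],[0,0,0],0.2],[[0,0,-0.19],[0,0,0],0.2],[[0,0,-0.22],[0,0,0],0.2],[[0,0,-0.23],[0,0,0],0.2]]'

```text
clock: 34.9
position: [0.5106, -0.3665, 0.1559]
ee_rot: [2.292, 2.144, 0.001]
force: [-0.4, -0.2, -5.9]
width: 0.718
```

Run:
```python
from h import *
from cell import arm,eyes
s=arm.observe(); print(s["ft_torque"])
go(s,(0.502,-0.0085,0.155,99.7))
im,d=eyes.get_image("scene"); cv2.imwrite("pics/s3.png",cv2.resize(im[150:370,80:400,::-1],None,fx=2,fy=2))
```

```text
[ 0.03107607 -0.00812145 -0.01258124]
(0.502, -0.0085, 0.155, 99.7) -> [[0.7132, -0.0647, 0.0006], [0.0024, 0.0016, -0.2252]]
```

View pics/s3.png

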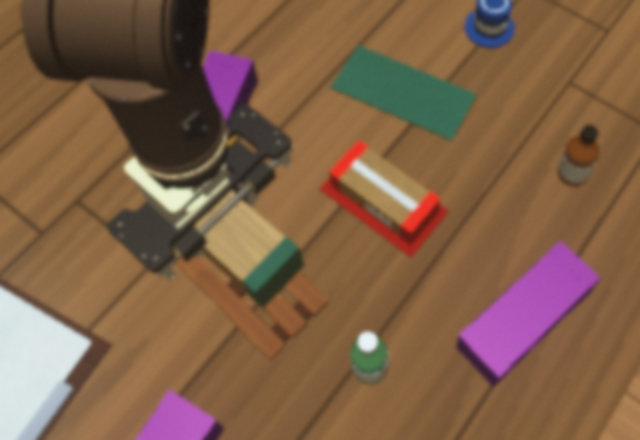

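The case is held level above the empty pallet, and the carton sits on the red board in line with it. Carrying the case to the green board.

Call:
play_rows --rows '[[[0.02,0,0],[0,0,-0.005],0.2],[[0.06,-0.005,0],[0,0,-0.02],0.2],[[0.12,-0.01,0],[0,0,-0.04],0.2],[[0.19,-0.02,0],[0,0,-0.06],0.2],[[0.26,-0.025,0],[0,0,-0.08],0.2],[[0.33,-0.03,0],[0,0,-0.1],0.2],[[0.4,-0.035,0],[0,0,-0.125],0.2],[[0.47,-0.04,0],[0,0,-0.15],0.2],[[0.54,-0.05,0],[0,0,-0.175],0.2],[[0.6,-0.055,0],[0,0,-0.2],0.2]]'

```text
clock: 35.95
position: [0.501, -0.0614, 0.1525]
ee_rot: [-2.052, -2.376, 0.001]
force: [1.3, 0.8, -5.4]
width: 0.715
```

Run:
```python
from h import *
from cell import arm,eyes
s=arm.observe()
go(s,(0.502,-0.0085,0.12,99.7))
```

```text
(0.502, -0.0085, 0.12, 99.7) -> [[0.1044, 0.0176, 0.065], [-0.002, -0.0013, -0.0224]]
```

Call:
play_rows --rows '[[[0.05,0.005,0],[0,0,-0.01],0.2],[[0.08,0.01,0.01],[0,0,-0.0224],0.2],[[0.1,0.015,0.03],[0,0,-0.0224],0.2],[[0.1044,0.0176,0.05],[0,0,-0.0224],0.2],[[0.1044,0.0176,0.065],[0,0,-0.0224],0.2],[[0.1044,0.0176,0.065],[0,0,-0.0224],0.2],[[0.1044,0.0176,0.065],[0,0,-0.0224],0.2]]'

```text
clock: 36.65
position: [0.5035, -0.0131, 0.1208]
ee_rot: [2.032, 2.396, -0.001]
force: [-0.3, -0.3, -5.8]
width: 0.712
```

Run:
```python
from h import *
from cell import arm,eyes
s=arm.observe()
go(s,(0.502,-0.0085,0.031,99.7))
```

```text
(0.502, -0.0085, 0.031, 99.7) -> [[0.0096, -0.0014, 0.1797], [-0.0005, 0.0007, -0.0049]]
```

Call:
play_rows --rows '[[[0.004,0,0.02],[0,0,-0.004],0.2],[[0.008,-0.001,0.05],[0,0,-0.004],0.2],[[0.008,-0.001,0.09],[0,0,-0.004],0.2],[[0.008,-0.001,0.125],[0,0,-0.004],0.2],[[0.008,-0.001,0.15],[0,0,-0.004],0.2],[[0.008,-0.001,0.168],[0,0,-0.004],0.2],[[0.008,-0.001,0.177],[0,0,-0.004],0.2],[[0.008,-0.001,0.1797],[0,0,-0.004],0.2],[[0.008,-0.001,0.1797],[0,0,-0.004],0.2]]'

```text
clock: 37.55
position: [0.5029, -0.0078, 0.0314]
ee_rot: [2.024, 2.402, 0.001]
force: [-0.6, -0.4, -5.4]
width: 0.715
```

Call:
play_rows --rows '[[[0,0,0.002],[0,0,0],0.2],[[0,0,0.004],[0,0,0],0.2],[[0,0,0.005],[0,0,0],0.2],[[0,0,0.005],[0,0,0],0.2]]'

```text
clock: 37.95
position: [0.5026, -0.0076, 0.0287]
ee_rot: [2.024, 2.403, 0.0]
force: [1.1, 0.5, -5.0]
width: 0.717
```

Call:
play_rows --rows '[[[0,0,0.001],[0,0,0],0.2],[[0,0,0.002],[0,0,0],0.2],[[0,0,0.002],[0,0,0],0.2]]'

```text
clock: 38.25
position: [0.5025, -0.0077, 0.0276]
ee_rot: [-2.024, -2.403, 0.0]
force: [-0.2, -0.8, -6.1]
width: 0.713
```

Call:
play_rows --rows '[[[0,0,0.001],[0,0,0],0.2],[[0,0,0.0015],[0,0,0],0.2],[[0,0,0.0015],[0,0,0],0.2]]'

```text
clock: 38.55
position: [0.5025, -0.0077, 0.0269]
ee_rot: [-2.024, -2.403, 0.0]
force: [-0.0, -0.1, -6.2]
width: 0.716
```

Call:
play_rows --rows '[[[0,0,0.001],[0,0,0],0.2],[[0,0,0.0015],[0,0,0],0.2],[[0,0,0.0015],[0,0,0],0.2]]'

```text
clock: 38.85
position: [0.5026, -0.0077, 0.0267]
ee_rot: [-2.024, -2.402, -0.001]
force: [-2.7, 0.1, 5.5]
width: 0.717
```

Contact. Release and retreat.

Call:
play_rows --rows '[[[0,0,0],[0,0,0],0.35],[[0,0,0],[0,0,0],0.45],[[0,0,0],[0,0,0],0.55],[[0,0,0],[0,0,0],0.75],[[0,0,0],[0,0,0],1],[[0,0,0],[0,0,0],1],[[0,0,0],[0,0,0],1],[[0,0,0],[0,0,0],1]]'

```text
clock: 39.65
position: [0.5026, -0.0077, 0.0261]
ee_rot: [2.024, 2.403, 0.0]
force: [-0.1, 0.5, 0.1]
width: 1.0
```

Call:
play_rows --rows '[[[0,0,-0.03],[0,0,0],1],[[0,0,-0.08],[0,0,0],1],[[0,0,-0.15],[0,0,0],1],[[0,0,-0.22],[0,0,0],1],[[0,0,-0.3],[0,0,0],1],[[0,-0.05,-0.38],[0,0,0],1],[[0,-0.12,-0.46],[0,0,0],1],[[0,-0.18,-0.54],[0,0,0],1],[[0,-0.2,-0.6],[0,0,0],1],[[0,-0.2,-0.65],[0,0,0],1]]'

```text
clock: 40.65
position: [0.4024, -0.027, 0.3526]
ee_rot: [-2.025, -2.399, -0.006]
force: [0.4, 0.3, -0.9]
width: 1.003
```

Call:
play_rows --rows '[[[0,0,0],[0,0,0],1],[[0,0,0],[0,0,0],1],[[0,0,0],[0,0,0],1],[[0,0,0],[0,0,0],1]]'

```text
clock: 41.05
position: [0.4034, -0.025, 0.3503]
ee_rot: [-2.025, -2.402, 0.004]
force: [-1.0, 0.4, 0.0]
width: 1.003
```

Run:
```python
from h import *
from cell import arm,eyes
c=eyes.get_calibration("wrist"); im,d=eyes.get_image("wrist"); cv2.imwrite("pics/w6.png",im[:,:,::-1])
im2,d2=eyes.get_image("scene"); cv2.imwrite("pics/s4.png",im2[:,:,::-1]); c2=eyes.get_calibration("scene")
im3,d3=eyes.get_image("top"); cv2.imwrite("pics/t4.png",im3[:,:,::-1]); c3=eyes.get_calibration("top")
boxes=dict(case=(.39,.62,-.08,.07,.061),carton=(.50,.68,-.23,-.11,.051),tin=(.49,.59,.12,.22,.064),jar=(.42,.52,.32,.42,.066))
for nm,cc,dd in (("wrist",c,d),("scene",c2,d2),("top",c3,d3)):
    P=pts(cc,dd)
    for n,(x0,x1,y0,y1,z) in boxes.items():
        q=P[(P[...,0]>x0)&(P[...,0]<x1)&(P[...,1]>y0)&(P[...,1]<y1)&(abs(P[...,2]-z)<.008)]
        if len(q)<30: print(nm,n,len(q)); continue
        r=cv2.minAreaRect((q[:,:2]*1000).astype(np.float32)); print(nm,n,len(q),np.round(r[0],1),np.round(r[1],1),round(r[2],1),"z",np.median(q[:,2]).round(4))
```

```text
wrist case 5891 [495.1  -9.1] [164.3  66.7] 9.9 z 0.0618
wrist carton 1089 [ 544.6 -168.2] [62.7 51.5] 88.1 z 0.0521
wrist tin 0
wrist jar 115 [456.3 366.7] [ 8.4 34.2] 15.3 z 0.0654
scene case 1277 [503.9  -8. ] [181.8  69.9] 9.8 z 0.0617
scene carton 1166 [ 589.5 -171.2] [ 64.9 143. ] 87.7 z 0.0518
scene tin 218 [542.4 170.5] [51.7 53.5] 66.2 z 0.0648
scene jar 147 [477.6 372.3] [45.7 47.7] 44.2 z 0.0664
top case 58 [5.833e+02 4.000e-01] [73.3 33.6] 77.5 z 0.0617
top carton 647 [ 588.6 -171.4] [ 62.3 144.2] 87.3 z 0.0506
top tin 187 [539.7 172.3] [53.4 53.3] 73.1 z 0.0642
top jar 137 [475.9 371.4] [45.7 47.6] 72.8 z 0.0658
```

View pics/w6.png

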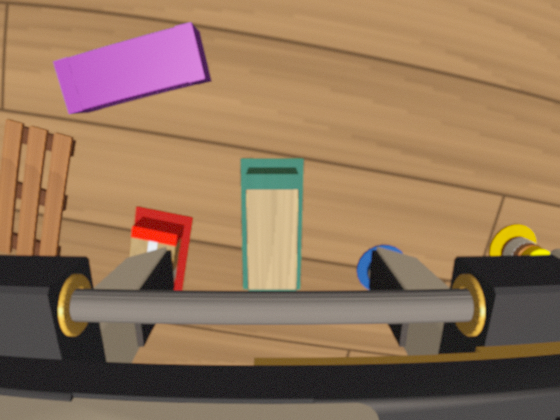

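View pics/s4.png

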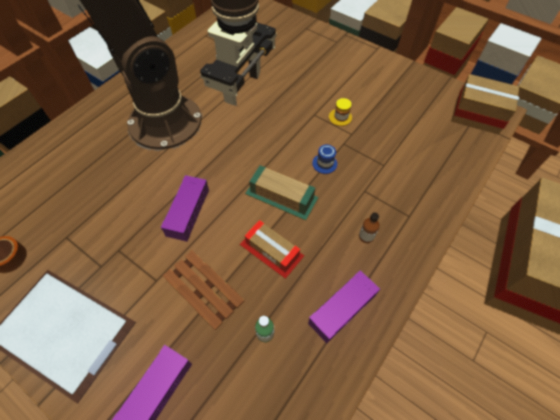

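The final scene shows the case on green (282,190), the carton on red (272,248), the tin on blue (325,158) and the jar on yellow (342,110). All are upright. The bottles are at their original pixels and the gripper is clear of everything.

```bash
python3 -c "
from cell import arm
print(arm.sign_off())"
```

```text
the job is handed in; nothing more can be done
None
```

I moved the tin, then the jar, carton and case, each onto its own board, and handed the job in at about 41 s of the 125 s allowed. Each was lowered until the wrist force showed contact, at most about 13 N, and then released.

| Thing | Offset from board centre | Yaw against board | Top height (expected) |
|---|---|---|---|
| Tin | within about 2 mm | – | 64–65 mm (64) |
| Jar | within about 4 mm | – | 66 mm (66) |
| Carton | about 2 mm | within 1° | 51–52 mm (51) |
| Case | about 2 mm | within 0.5° | 62 mm (61) |

- **Final look:** the scene picture shows all four upright and wholly on their boards. Both bottles and the purple look-alikes looked unmoved in it, and the gripper was clear of everything.
- **Partial measurements:** the figures come from the scene and top cameras. The gripper's bar partly hid things in the wrist view, and the arm hid most of the case in the top view. Those partial fits differ, so I did not use them. The case figures therefore rest on the scene view, and the wrist view agrees on its yaw.

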